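Store the specimen jar and sight the drawer mark through the mirror

ROBOT

A 6-joint arm with a two-finger parallel gripper is mounted at the origin on the work surface. World frame = base frame: x ahead of the robot, y to its left, z up, the work surface at z = 0. Lengths are in m, angles in rad, forces in N, time in s.
With the tool pointing down it reaches from about 0.425 to 0.95 m from the base axis. Payload 3.5 kg.
Tool frame: the origin (TCP) lies midway between the tips of the shut fingers; the grasp point (between the pads) lies 19 mm behind it; x points along the fingers, y is the direction in which the jaws open and shut, and the axes are right-handed (so a half turn about x gives the same grasp; the last joint's range is limited). The gripper opens to 85 mm and grips with 20 to 120 N. Pads are 22 mm wide; open, the fingers measure 114 mm over their backs; the gripper's body (76 mm by 85 mm) begins 54 mm behind the grasp point. The pads swing forward as they close: fully open they stand 13 mm farther back than shut.
Start: joints at [-1.299, 0.286, 1.577, -0, 1.279, -0.15], TCP at [0.276, -0.616, 0.231] pointing down, gripper open.
Joint ranges: [-2.77, 2.77], [-0.9, 2.22], [0.21, 2.48], [-1.53, 4.67], [0.24, 2.81], [-2.84, 2.84]. Speed limits (rad/s): [2.79, 2.79, 3.14, 3.14, 3.14, 3.14].

INTERFACE

Orientations are given as a unit quaternion [x, y, z, w].
In Python, from plant import ctrl, vision gives the robot as it stands. The module is installed in compiled form; this text tells all that it offers.
- The arm moves only by the tool play_rows, never from a script. Its arguments are lists of equal length, an entry for each row: "claw": the closure in counts, from 0 (fully open) to 255 (shut); "travel": the shift along the tool's x, y, z in m, a list of three; "dr": the turn, a rotation vector about the tool's x, y, z in rad, a list of three. In form: {"claw": [claw, ...], "travel": [[tx, ty, tz], ...], "dr": [[wx, wy, wz], ...]}. A call has 1 to 20 rows; each row is the pose to reach, as a shift and turn from the pose measured when the call began, along the tool's axes at that moment; what a row does not reach only later rows make up. A row lasts 1/10 s, in which the tool goes at most 50 mm and 8.59 degrees, less where a joint would pass 70% of its speed; a pose out of reach is approached as far as the arm can. A call with a gripper value outside its range is refused whole. The fingers move at their own pace and stop on an object; "force" is the grip in N (left out, the last holds). Time passes only in rows, so rows that repeat a pose let the fingers close. It gives the time, the measured TCP pose, the force and the opening at its end, in the units of the state.
- ctrl.get_state(): the state, without advancing time (a new reading comes with each control period).
- vision.read_camera(name): name is "scene" or "side" or "wrist"; returns a dict with "img" (420x560x3 uint8, red, green, blue), "range_z" (420x560 float32, m along the optical axis (not along the pixel's ray), 0 where there is no reading), "K" (3x3 intrinsics, pixels), "world_to_cam" (4x4, takes a point from world to camera coordinates). Camera axes: x right, y up, looking along -z (the intrinsics and any distortion apply to the point x, -y, -z); pixel columns grow to the right and rows downward; lengths in m; the calibration is good to about 2 mm. A picture is of the moment at which its call begins.
- ctrl.sign_off(): hands the job in, once; it reports no verdict.
The state is a dict: "time": time; "qpos": joint angles; "dq": joint speeds; "joint_efforts": joint torques, N m; "eef_pos": TCP position; "tcp_rot": TCP orientation; "contact_force": force on the tool from outside, world axes, zero at the start; "wrist_torque": the same for the moment, N m; "opening": opening from 0.0 (shut) to 1.0 (fully open).
Only numpy, scipy, OpenCV 4.12 (cv2) and the standard library are available. Lean on these libraries where they do the work, as an engineer would, in place of code of your own. Each camera call takes 0.05 s, during which the arm holds its last target.

TASK

Stand the orange-capped specimen jar upright in the open drawer of the small white cabinet without dropping it, let go, and slide the drawer fully shut. Then take the swivel mirror by the yellow grip on its top and turn it until the camera beneath it, which looks up into the mirror, has the red disc on the drawer's front in the middle of its view. The mirror springs back when released, so the program finishes while still gripping it steady at that angle; leave everything else on the bench where it stands.

Things in the scene. Friction and masses are not known exactly. Their poses are not given: they have to be found in the camera images.
- jar_orange_mid (a point): The specimen jar: white cylinder 36 mm across with an orange screw cap 38 mm across and 13 mm tall, 55 mm tall in all, 0.09 kg, standing upright on the bench. The point is its centre, 27.5 mm above its underside; z is up. It stands with two look-alikes on the robot's right; which of the three places it has varies
- jar_green_mid (a point): Bystander, specimen jar: white cylinder 36 mm across with a green screw cap 38 mm across and 13 mm tall, 55 mm tall in all, 0.09 kg, standing upright on the bench. The point is its centre, 27.5 mm above its underside; z is up
- jar_blue_mid (a point): Bystander, specimen jar: white cylinder 36 mm across with a blue screw cap 38 mm across and 13 mm tall, 55 mm tall in all, 0.09 kg, standing upright on the bench. The point is its centre, 27.5 mm above its underside; z is up
- drawer_tray (a point): Middle of the drawer's inner floor, 40 mm above the bench; moves with the drawer. x points the way the drawer shuts (into the cabinet), z up. Inner floor: x from -85 to +85 mm, y from -75 to +75 mm; side and back walls 30 mm tall above it. With the drawer open by d, only x from -85 mm to -85 mm + d is uncovered. The blue front panel's outer face is at x = -97 mm
- cabinet: White cabinet fixed to the bench, 190 mm deep (x), 200 mm wide (y), its grey top 112 mm above the bench; origin under its centre, drawer front towards -x. The blue front panel is 12 mm thick, 196 mm wide, from 32 to 110 mm above the bench. A 55 mm tall jar standing in the drawer passes under the top with 10 mm to spare
- drawer (a joint): How far the drawer is open, m: 0 is shut (front panel against the cabinet), 0.15 fully open; it starts 0.12 to 0.145 open. It slides freely with about 1 N of friction and stays where it is left; push the middle of its front panel to shut it
- disc (a point): Centre of the red disc (44 mm across, with a white rim to 56 mm) on the outer face of the drawer's front panel, 78 mm above the bench, moving with the drawer. A red tab of the same 44 mm width wraps over the panel's top edge right above it, so that its place shows from above and behind. Its x axis points into the cabinet, so the disc faces along -x
- mirror_view (a point): Centre of the mirror (50 x 60 mm), 78 mm above the bench, on the vertical swivel axis. The mirror leans at a fixed 45 degrees over a camera in the round black base that looks straight up the axis, so its view leaves level along this frame's +x (z up) and turns one for one with the mirror. The disc is in mid-view when +x, seen from above, points at it
- mirror_grip (a point): Point in the yellow grip bar on top of the mirror head, on the swivel axis, 144 mm above the bench; axes as mirror_view. Bar: 46 mm long (x), 14 mm thick (y), from 116 to 158 mm above the bench, over a grey plate 64 x 54 mm. Pinch its two long sides from above and turn about the vertical. A small white mark on the plate shows the +x side; the grey post is on the -x side
- mirror (a joint): Swivel angle of the mirror, rad, positive counter-clockwise seen from above, 0 at rest, range -1.9 to 1.9. A spring of 0.08 N m/rad brings it back to 0 when let go. The target lies about 0.4 to 1.35 rad counter-clockwise from rest
- tube_rack: Bystander: blue rack of orange-capped tubes, 210 x 90 mm, 119 mm tall, on the right edge of the working area; origin under its centre
- swab_cup: Bystander: white cup 72 mm wide, 70 mm tall with swab sticks standing out to 150 mm, on the left; origin under its centre
- dishes: Bystander: stack of three culture dishes 94 mm across, 44 mm tall; origin under its centre
- timer: Bystander: white bench timer 70 x 70 x 26 mm; origin under its centre
- tip_box: Bystander: blue-lidded box 87 x 122 x 67 mm, on the left; origin under its centre
Not all that is in view belongs to the job. Leave any turquoise look-alike of the part that bears mirror_view alone.

How it is judged:
By the outcome, as a careful person would: the job done as asked, in the order asked, and still so for the second after the job is handed in, while the arm keeps its last pose, push and grip.
It also fails if it takes over 59 s, if anything falls off the work surface, if the arm or the gripper's body presses on something with over 40 N, if the wrist force passes 120 N, or if a joint passes its speed limit or range.

## Working session

There is one attempt and no reset: what is moved stays moved. The work goes in short steps, Python scripts to look and compute and a tool call to move; the robot and the scene stay as the last step left them, time stands still between calls to the robot, and variables do not carry over. Pictures are saved under pics/ and viewed, and the job is handed in when it is done.

Besides the shell and the picture viewer there is one more tool, called as name(argument=value, ...) on one line, values as JSON. play_rows: Moves the arm, as the interface text tells. Its arguments: {"type":"object","properties":{"claw":{"type":"array","items":{"type":"number"}},"travel":{"type":"array","items":{"type":"array","items":{"type":"number"}}},"dr":{"type":"array","items":{"type":"array","items":{"type":"number"}}},"force":{"type":"number"}},"required":["claw","travel","dr"]}

```bash
mkdir -p pics
cat > h.py <<'E'
import numpy as np, cv2
from scipy.spatial.transform import Rotation as R
from plant import ctrl, vision
def snap(n,fn):
    c=vision.read_camera(n); cv2.imwrite('pics/'+fn+'.png',c['img'][:,:,::-1]); np.savez('pics/'+fn+'.npz',**{k:c[k] for k in c}); return c
def load(fn): return np.load('pics/'+fn+'.npz')
def pt(c,u,v,z=None):
    K=c['K'];T=np.linalg.inv(c['world_to_cam'])
    d=np.array([(u-K[0,2])/K[0,0],-(v-K[1,2])/K[1,1],-1.])
    if z is None: return (T@np.r_[d*c['range_z'][int(v),int(u)],1])[:3]
    o=T[:3,3];w=T[:3,:3]@d
    return o+w*(z-o[2])/w[2]
def proj(c,p):
    q=c['world_to_cam']@np.r_[p,1];K=c['K']
    return K[0,2]+K[0,0]*q[0]/-q[2],K[1,2]+K[1,1]*-q[1]/-q[2]
def crop(fn,u0,v0,u1,v1,s,out):
    i=cv2.imread('pics/'+fn+'.png')[v0:v1,u0:u1]; cv2.imwrite('pics/'+out+'.png',cv2.resize(i,None,fx=s,fy=s,interpolation=cv2.INTER_CUBIC))
E
python3 - <<'E'
from h import *
for n in ['scene','side','wrist']:
    c=snap(n,n+'0'); print(n,[k for k in c],c['K'].tolist(),np.linalg.inv(c['world_to_cam']).round(3).tolist())
print(ctrl.get_state())
E
```

```text
scene ['img', 'range_z', 'K', 'world_to_cam'] [[523.5140790967272, 0.0, 275.0095920741666], [0.0, 523.5140790967272, 221.19745148039067], [0.0, 0.0, 1.0]] [[-0.624, -0.467, 0.626, 1.561], [0.781, -0.375, 0.499, 0.82], [0.001, 0.801, 0.599, 1.117], [0.0, 0.0, 0.0, 1.0]]
side ['img', 'range_z', 'K', 'world_to_cam'] [[424.83330641592056, 0.0, 274.5726880641473], [0.0, 424.83330641592056, 207.6488957930336], [0.0, 0.0, 1.0]] [[0.998, 0.041, -0.048, 0.469], [-0.063, 0.625, -0.778, -1.004], [-0.002, 0.779, 0.627, 0.944], [0.0, 0.0, 0.0, 1.0]]
wrist ['img', 'range_z', 'K', 'world_to_cam'] [[336.59732327437223, 0.0, 275.9757024346757], [0.0, 336.59732327437223, 209.25631762644446], [0.0, 0.0, 1.0]] [[0.41, 0.878, 0.246, 0.338], [-0.912, 0.396, 0.107, -0.588], [-0.003, -0.268, 0.963, 0.373], [0.0, 0.0, 0.0, 1.0]]
{'time': 0.15, 'qpos': array([-1.29899743e+00,  2.87046499e-01,  1.57785365e+00, -9.43868555e-06,
        1.27857737e+00, -1.50004083e-01]), 'dq': array([ 1.59541410e-03, -1.92269009e-03, -3.79560947e-03, -9.67066955e-05,
       -1.44549232e-03,  1.54317096e-03]), 'joint_efforts': array([-2.55843048e-05, -4.06605041e+01, -2.93138874e+01, -1.71989136e-04,
        3.97959753e-03,  1.45399746e-06]), 'eef_pos': array([ 0.27623266, -0.61532954,  0.23020169]), 'tcp_rot': array([-0.69139487, -0.14869264,  0.69148237, -0.1473627 ]), 'contact_force': array([ 0.43332712, -0.20582566, -0.47990565]), 'wrist_torque': array([ 0.04022381, -0.0180239 , -0.03259948]), 'opening': 0.9973784544481308}
```

View pics/scene0.png

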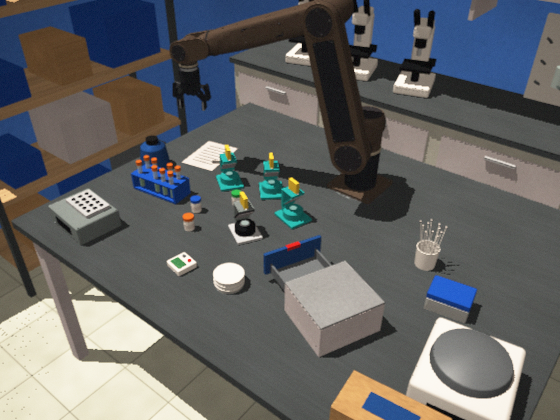

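View pics/side0.png

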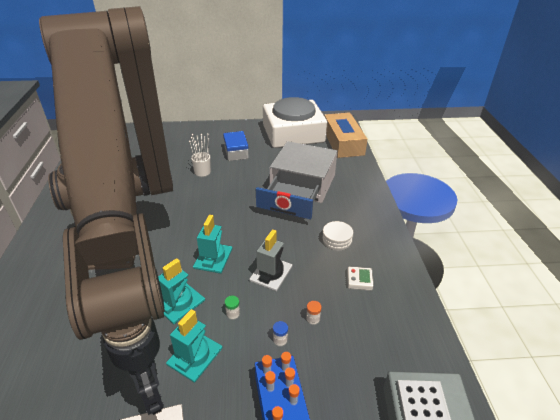

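View pics/wrist0.png

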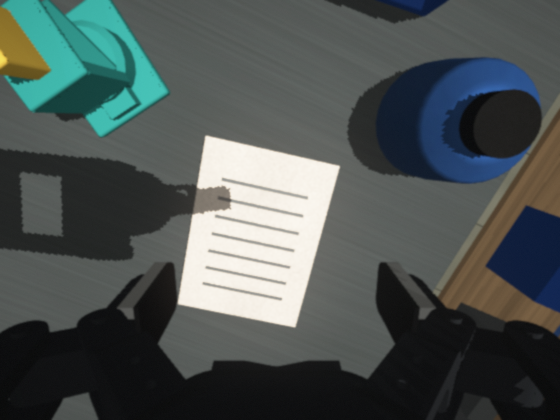

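The scene and side views show the orange jar at side (314,312), the grey mirror at (270,260), the disc at (283,202), and the turquoise decoys to its left. I'll enlarge these areas next.

Run:
```python
from h import *
crop('side0',190,130,390,350,3.6/1.33,'sc')
crop('scene0',150,130,410,350,3,'cc')
```

```text
(no output)
```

View pics/sc.png

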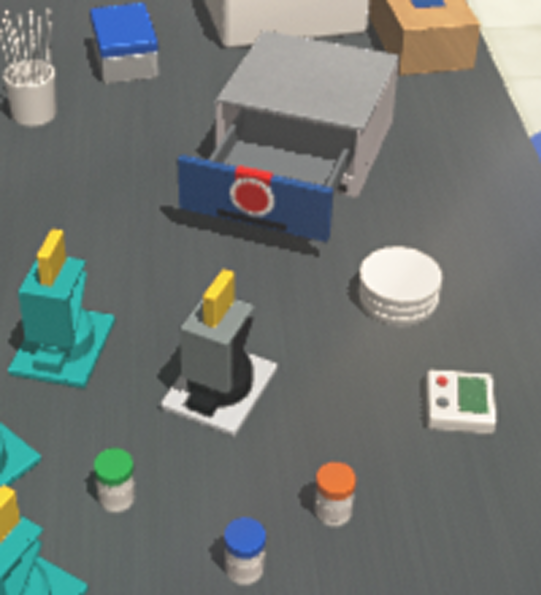

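View pics/cc.png

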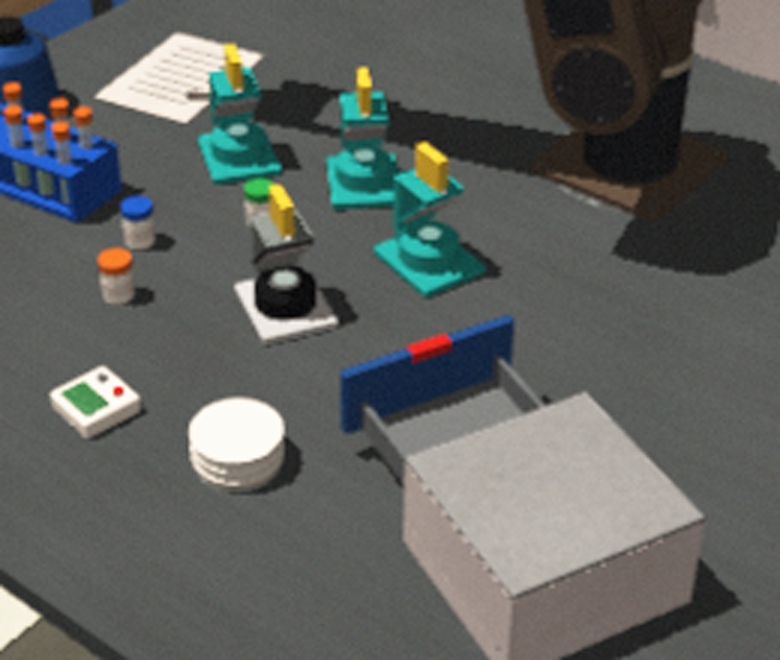

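Run:
```python
from h import *
a=load('side0'); b=load('scene0')
S=lambda x,y,z:pt(a,190+x/2.707,130+y/2.707,z)
C=lambda x,y,z:pt(b,150+x/3,130+y/3,z)
print('orange cap top side',S(336,474,.055),'scene',C(115,260,.055), 'blue',S(245,531,.055),C(137,207,.055),'green',S(114,461,.055),C(260,187,.055))
print('cab side',[S(*p,.112).round(3) for p in [(262,32),(397,55),(350,130),(217,100)]])
print('cab scene',[C(*p,.112).round(3) for p in [(585,393),(703,517),(515,594),(405,460)]])
print('panel side top',[S(*p,.110).round(3) for p in [(180,158),(332,194)]],'disc',S(252,196,.078),'tab',S(253,174,.110))
print('panel scene top',[C(*p,.110).round(3) for p in [(342,373),(512,318)]],'tab',C(430,347,.110))
print('grip side top',[S(*p,.158).round(3) for p in [(205,298),(218,300),(222,270),(236,274)]])
print('grip scene top',[C(*p,.158).round(3) for p in [(270,188),(280,184),(292,207),(282,211)]])
print('base scene',[C(*p,.0).round(3) for p in [(235,290),(268,340),(337,322)]])
print('base side',[S(*p,.0).round(3) for p in [(163,405),(235,432),(276,363)]])
print('dishes',C(237,428,.044),S(400,275,.044))
```

```text
orange cap top side [ 0.61372447 -0.31112091  0.055     ] scene [ 0.61690213 -0.31203958  0.055     ] blue [ 0.5218367  -0.37009064  0.055     ] [ 0.52572256 -0.36940696  0.055     ] green [ 0.40093523 -0.28164185  0.055     ] [ 0.40159102 -0.283611    0.055     ]
cab side [array([0.605, 0.43 , 0.112]), array([0.786, 0.355, 0.112]), array([0.695, 0.179, 0.112]), array([0.531, 0.259, 0.112])]
cab scene [array([0.535, 0.263, 0.112]), array([0.61 , 0.434, 0.112]), array([0.788, 0.355, 0.112]), array([0.718, 0.184, 0.112])]
panel side top [array([0.479, 0.136, 0.11 ]), array([0.655, 0.053, 0.11 ])] disc [0.56473796 0.09575602 0.078     ] tab [0.56577105 0.09780063 0.11      ]
panel scene top [array([0.657, 0.058, 0.11 ]), array([0.48 , 0.139, 0.11 ])] tab [0.57064321 0.10162313 0.11      ]
grip side top [array([ 0.496, -0.167,  0.158]), array([ 0.509, -0.171,  0.158]), array([ 0.516, -0.126,  0.158]), array([ 0.529, -0.133,  0.158])]
grip scene top [array([ 0.509, -0.167,  0.158]), array([ 0.496, -0.163,  0.158]), array([ 0.521, -0.123,  0.158]), array([ 0.534, -0.127,  0.158])]
base scene [array([ 0.522, -0.218,  0.   ]), array([ 0.566, -0.126,  0.   ]), array([ 0.493, -0.087,  0.   ])]
base side [array([ 0.449, -0.164,  0.   ]), array([ 0.524, -0.207, -0.   ]), array([ 0.576, -0.11 ,  0.   ])]
dishes [ 0.72979957 -0.0199468   0.044     ] [ 0.72896597 -0.02119965  0.044     ]
```

Both cameras agree to a few mm: jar at (.616,-.312), disc at (.566,.097), cabinet +x heading about 66°. The bar heading is uncertain, so I'll look with the wrist camera on the way to the jar.

```bash
cat >> h.py <<'E'
def Rt(yaw_deg):  # tool down, jaw (y) heading yaw
    a=np.radians(yaw_deg); x=np.array([0,0,-1.]); y=np.array([np.cos(a),np.sin(a),0]); return np.c_[x,y,np.cross(x,y)]
def go(pos,yaw):
    s=ctrl.get_state(); R0=R.from_quat(s['tcp_rot']).as_matrix()
    t=R0.T@(np.array(pos)-s['eef_pos']); 
    w=R.from_matrix(R0.T@Rt(yaw)).as_rotvec()
    print('travel',t.round(4).tolist(),'dr',w.round(4).tolist(),'min rows',np.ceil(max(np.linalg.norm(t)/.05,np.degrees(np.linalg.norm(w))/8.59)))
def st():
    s=ctrl.get_state(); R0=R.from_quat(s['tcp_rot']).as_matrix()
    print('t',round(s['time'],2),'p',s['eef_pos'].round(4),'jaw',np.degrees(np.arctan2(R0[1,1],R0[0,1])).round(2),'x',R0[:,0].round(3),'q',s['qpos'].round(3),'F',s['contact_force'].round(2),'T',s['wrist_torque'].round(2),'op',round(s['opening'],3))
E
python3 - <<'E'
from h import *
st()
s=ctrl.get_state(); R0=R.from_quat(s['tcp_rot']).as_matrix()
a=load('wrist0'); T=np.linalg.inv(a['world_to_cam'])
print(R0.T@(T[:3,3]-s['eef_pos'])); 
for y in(-24,156): go((.58,-.22,.25),y)
E
```

```text
t 0.15 p [ 0.2762 -0.6153  0.2302] jaw -65.83 x [-0.001  0.002 -1.   ] q [-1.299  0.287  1.578 -0.     1.279 -0.15 ] F [ 0.43 -0.21 -0.48] T [ 0.04 -0.02 -0.03] op 0.997
[-0.14265825 -0.00047803 -0.06748757]
travel [-0.0192, -0.2364, -0.439] dr [-0.7301, -0.0009, 0.0017] min rows 10.0
travel [-0.0192, -0.2364, -0.439] dr [2.4115, 0.0021, 0.0012] min rows 17.0
```

Run:
```python
from h import *
go((.51,-.24,.28),-24)
```

```text
travel [-0.0492, -0.2468, -0.367] dr [-0.7301, -0.0009, 0.0017] min rows 9.0
```

play_rows(claw=[0, 0, 0, 0, 0, 0, 0, 0, 0, 0, 0, 0], travel=[[-0.03, -0.02, -0.03], [-0.04, -0.04, -0.07], [-0.05, -0.07, -0.11], [-0.05, -0.1, -0.15], [-0.05, -0.13, -0.19], [-0.05, -0.16, -0.235], [-0.05, -0.19, -0.28], [-0.05, -0.22, -0.32], [-0.05, -0.235, -0.35], [-0.05, -0.247, -0.367], [-0.05, -0.247, -0.367], [-0.05, -0.247, -0.367]], dr=[[-0.07, 0, 0], [-0.14, 0, 0], [-0.22, 0, 0], [-0.3, 0, 0], [-0.38, 0, 0], [-0.46, 0, 0], [-0.54, 0, 0], [-0.62, 0, 0], [-0.69, 0, 0], [-0.73, 0, 0], [-0.73, 0, 0], [-0.73, 0, 0]])

```text
time: 1.35
eef_pos: [0.5098, -0.2397, 0.2805]
tcp_rot: [-0.593, -0.386, 0.593, -0.384]
contact_force: [-0.9, -0.2, 0.5]
opening: 1.001
```

Run:
```python
from h import *
st(); snap('wrist','w1')
```

```text
t 1.35 p [ 0.5098 -0.2397  0.2805] jaw -23.99 x [-0.001  0.002 -1.   ] q [-6.200e-01  6.000e-03  1.800e+00  1.000e-03  1.337e+00 -2.010e-01] F [-0.86 -0.19  0.49] T [ 0.01  0.03 -0.06] op 1.001
```

View pics/w1.png

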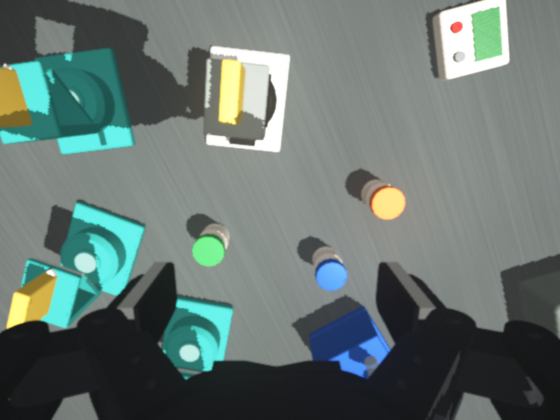

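The wrist view shows the orange cap at (388,202) and the mirror with its yellow bar at (232,90). The camera is above and to the side of the mirror, so I'll enlarge that area.

Run:
```python
from h import *
crop('w1',190,30,310,170,4.2,'w1c')
c=load('w1'); print(pt(c,388,202,.055))
```

```text
[ 0.6138372  -0.31404298  0.055     ]
```

View pics/w1c.png

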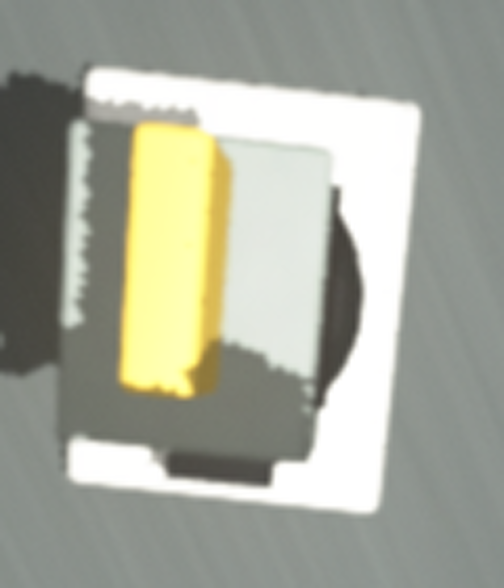

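Run:
```python
from h import *
c=load('w1'); s=4.2
W=lambda x,y,z:pt(c,190+x/s,30+y/s,z)[:2]
B=[W(*p,.158) for p in [(120,388),(189,395),(213,135),(134,125)]]
print(np.round(B,4)); f=(B[2]+B[3])/2; n=(B[0]+B[1])/2
print('c',(f+n)/2,'len',np.linalg.norm(f-n),'w',np.linalg.norm(B[0]-B[1]),'ang',np.degrees(np.arctan2(*(f-n)[::-1])))
for a,b in [(0,3),(1,2)]: print(np.degrees(np.arctan2(*(B[b]-B[a])[::-1])))
P=[W(*p,.116) for p in [(58,435),(308,460),(330,150),(80,120)]]
print(np.round(P,4),np.mean(P,0),[np.linalg.norm(P[i]-P[i-1]) for i in range(4)])
print([np.degrees(np.arctan2(*(P[b]-P[a])[::-1])) for a,b in[(0,3),(1,2)]],[np.degrees(np.arctan2(*(P[b]-P[a])[::-1]))+90 for a,b in[(0,1),(3,2)]])
Q=[W(*p,.008) for p in [(70,482),(380,512),(420,105),(90,68)]]
print(np.round(Q,4),np.mean(Q,0))
```

```text
[[ 0.4945 -0.1639]
 [ 0.5054 -0.1701]
 [ 0.5283 -0.1323]
 [ 0.5165 -0.1253]]
c [ 0.51118385 -0.14788829] len 0.044276398045651894 w 0.012568017105763411 ang 59.5441381111404
60.31088821523529
58.773181369195406
[[ 0.4714 -0.165 ]
 [ 0.5178 -0.1913]
 [ 0.5473 -0.1373]
 [ 0.5038 -0.1118]] [ 0.51007505 -0.15134666] [np.float64(0.06228213238274565), np.float64(0.05331390806701293), np.float64(0.061584049333078206), np.float64(0.05046878378138874)]
[np.float64(58.71275035398363), np.float64(61.34460642731191)] [np.float64(60.44927069763621), np.float64(59.68067013185235)]
[[ 0.4455 -0.1739]
 [ 0.5241 -0.2182]
 [ 0.5779 -0.1227]
 [ 0.5004 -0.0783]] [ 0.51196874 -0.148251  ]
```

Run:
```python
from h import *
a=cv2.imread('pics/scene0.png')[180:245,220:270]; b=cv2.imread('pics/side0.png')[225:290,245:295]
cv2.imwrite('pics/m2.png',np.hstack([cv2.resize(i,(380,494),interpolation=cv2.INTER_CUBIC) for i in(a,b)]))
```

```text
(no output)
```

View pics/m2.png

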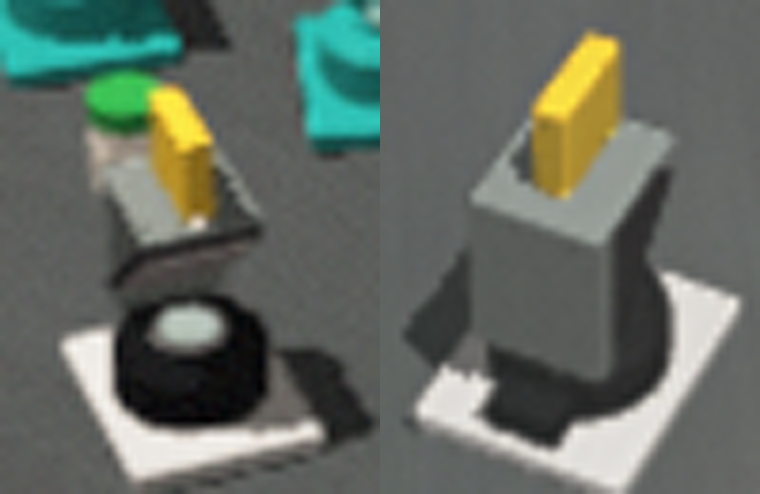

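The white mark sits on the scene-camera side, so mirror +x heads about 60° and the shut disc should bear about 74°. I'll recheck that after shutting. Now the jar.

Run:
```python
from h import *
go((.615,-.3125,.10),-24); go((.615,-.3125,.010),-24)
```

```text
travel [0.1803, 0.126, 0.0231] dr [-0.001, -0.001, 0.0017] min rows 5.0
travel [0.2703, 0.1261, 0.0232] dr [-0.001, -0.001, 0.0017] min rows 6.0
```

play_rows(claw=[0, 0, 0, 0, 0, 0, 0, 0, 0, 0, 0, 0, 0], travel=[[0.02, 0.03, 0.005], [0.05, 0.065, 0.01], [0.08, 0.1, 0.018], [0.11, 0.12, 0.023], [0.145, 0.126, 0.023], [0.175, 0.126, 0.023], [0.2, 0.126, 0.023], [0.22, 0.126, 0.023], [0.24, 0.126, 0.023], [0.255, 0.126, 0.023], [0.265, 0.126, 0.023], [0.27, 0.126, 0.023], [0.27, 0.126, 0.023]], dr=[[0, 0, 0], [0, 0, 0], [0, 0, 0], [0, 0, 0], [0, 0, 0], [0, 0, 0], [0, 0, 0], [0, 0, 0], [0, 0, 0], [0, 0, 0], [0, 0, 0], [0, 0, 0], [0, 0, 0]])

```text
time: 2.7
eef_pos: [0.6146, -0.3126, 0.0099]
tcp_rot: [-0.593, -0.386, 0.593, -0.384]
contact_force: [-0.4, -0.5, 0.1]
opening: 0.999
```

play_rows(claw=[60, 110, 160, 160, 160, 160, 160, 160], travel=[[0, 0, 0], [0, 0, 0], [0, 0, 0], [0, 0, 0], [0, 0, 0], [0, 0, 0], [0, 0, 0], [0, 0, 0]], dr=[[0, 0, 0], [0, 0, 0], [0, 0, 0], [0, 0, 0], [0, 0, 0], [0, 0, 0], [0, 0, 0], [0, 0, 0]], force=35)

```text
time: 3.5
eef_pos: [0.6151, -0.3128, 0.0108]
tcp_rot: [0.593, 0.385, -0.593, 0.384]
contact_force: [-0.5, 1.3, 5.1]
opening: 0.427
```

Run:
```python
from h import *
st(); snap('wrist','w2')
go((.615,-.3125,.20),-24)
```

```text
t 3.5 p [ 0.6151 -0.3128  0.0108] jaw -24.08 x [-0.001  0.001 -1.   ] q [-6.170e-01  5.570e-01  1.649e+00  1.000e-03  9.370e-01 -1.980e-01] F [-0.48  1.26  5.09] T [0.11 0.2  0.  ] op 0.427
travel [-0.1892, -0.0005, -0.0004] dr [-0.0015, -0.0009, 0.0013] min rows 4.0
```

View pics/w2.png

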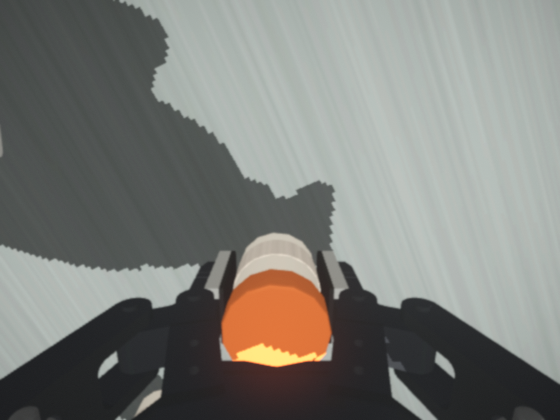

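The jar is gripped on its white body below the cap (opening 36.3 mm). Lifting it and moving to look over the drawer.

play_rows(claw=[160, 160, 160, 160, 160, 160, 160, 160, 160, 160], travel=[[-0.01, 0, 0], [-0.03, 0, 0], [-0.055, 0, 0], [-0.085, 0, 0], [-0.115, 0, 0], [-0.15, 0, 0], [-0.19, 0, 0], [-0.22, 0, 0], [-0.24, 0, 0], [-0.24, 0, 0]], dr=[[0, 0, 0], [0, 0, 0], [0, 0, 0], [0, 0, 0], [0, 0, 0], [0, 0, 0], [0, 0, 0], [0, 0, 0], [0, 0, 0], [0, 0, 0]])

```text
time: 4.55
eef_pos: [0.6166, -0.314, 0.2553]
tcp_rot: [0.594, 0.383, -0.592, 0.387]
contact_force: [0.5, 0.5, 0.1]
opening: 0.431
```

Run:
```python
from h import *
st()
go((.56,.05,.25),-24)
```

```text
t 4.55 p [ 0.6166 -0.314   0.2553] jaw -24.08 x [ 0.005 -0.003 -1.   ] q [-6.180e-01  3.040e-01  1.511e+00  1.000e-03  1.321e+00 -1.970e-01] F [0.54 0.49 0.1 ] T [-0.03 -0.01 -0.03] op 0.431
travel [0.0039, -0.2002, -0.3092] dr [-0.0014, 0.0006, -0.006] min rows 8.0
```

play_rows(claw=[160, 160, 160, 160, 160, 160, 160, 160, 160, 160, 160, 160, 160], travel=[[0, -0.01, -0.015], [0, -0.025, -0.04], [0, -0.045, -0.07], [0, -0.065, -0.1], [0, -0.085, -0.13], [0, -0.105, -0.16], [0, -0.125, -0.19], [0, -0.145, -0.22], [0, -0.165, -0.25], [0, -0.18, -0.28], [0, -0.195, -0.3], [0, -0.2, -0.309], [0, -0.2, -0.309]], dr=[[0, 0, 0], [0, 0, 0], [0, 0, 0], [0, 0, 0], [0, 0, 0], [0, 0, 0], [0, 0, 0], [0, 0, 0], [0, 0, 0], [0, 0, 0], [0, 0, -0.006], [0, 0, -0.006], [0, 0, -0.006]])

```text
time: 5.85
eef_pos: [0.5589, 0.0512, 0.2522]
tcp_rot: [-0.592, -0.386, 0.594, -0.385]
contact_force: [-0.4, 0.0, -1.4]
opening: 0.431
```

Run:
```python
from h import *
st(); snap('wrist','w3')
```

```text
t 5.85 p [0.5589 0.0512 0.2522] jaw -23.94 x [-0.003 -0.    -1.   ] q [-8.900e-02  2.200e-02  1.836e+00 -1.000e-03  1.287e+00  3.290e-01] F [-0.38  0.02 -1.44] T [-0.01 -0.01  0.02] op 0.431
```

View pics/w3.png

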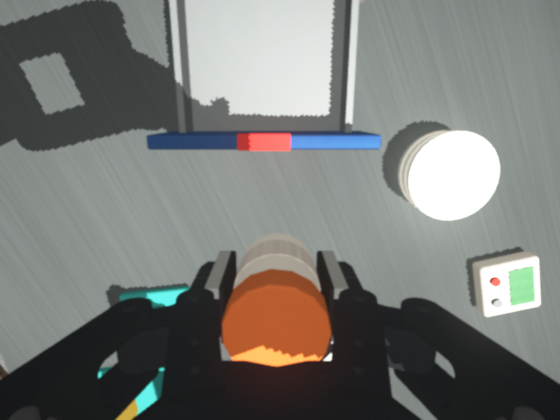

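Run:
```python
from h import *
crop('w3',140,0,390,165,3.1,'w3c')
```

```text
(no output)
```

View pics/w3c.png

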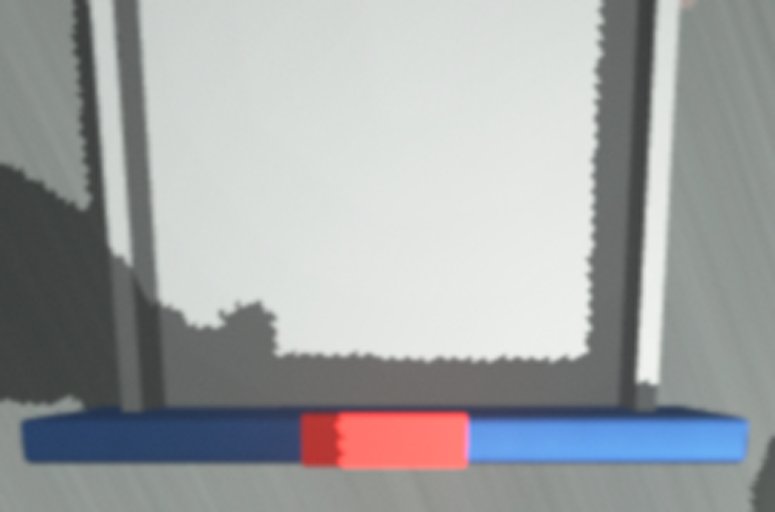

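Run:
```python
from h import *
c=load('w3'); s=3.1
W=lambda x,y,z:pt(c,140+x/s,y/s,z)[:2]
a=W(24,461,.110);b=W(748,460,.110);print(a,b,np.linalg.norm(a-b)); d=b-a
th=np.degrees(np.arctan2(*d[::-1]))+90;print('heading',th)
l=[W(85,0,.07),W(140,400,.04),W(163,400,.04),W(618,400,.04),W(631,100,.04),W(145,130,.04)]
t=W(385,464,.110);m=(a+b)/2;print('tab',t,'mid',m)
print('floor edges width',np.linalg.norm(W(163,400,.04)-W(618,400,.04)),'left dir',np.degrees(np.arctan2(*(W(138,0,.04)-W(163,400,.04))[::-1])),'right',np.degrees(np.arctan2(*(W(634,0,.04)-W(618,400,.04))[::-1])))
u=np.array([np.cos(np.radians(th)),np.sin(np.radians(th))])
for k in(.065,.07,.075):print(k,m+u*k)
```

```text
[0.47635183 0.13261878] [0.65515457 0.05371196] 0.19543976941792798
heading 66.18781837671823
tab [0.56520617 0.09238553] mid [0.5657532  0.09316537]
floor edges width 0.15067128292748008 left dir 65.95042005486849 right 66.64822245751063
0.065 [0.59199629 0.15263217]
0.07 [0.59401499 0.15720654]
0.075 [0.59603369 0.16178091]
```

Drawer heading is 66.2° and the inner width measures 150.7 mm, against 150 given. Moving over the placing point.

Run:
```python
from h import *
go((.595,.159,.20),-23.8);go((.595,.159,.056),-23.8)
```

```text
travel [0.0525, -0.0117, -0.1141] dr [-0.0036, 0.0016, 0.0016] min rows 3.0
travel [0.1965, -0.0115, -0.1143] dr [-0.0036, 0.0016, 0.0016] min rows 5.0
```

play_rows(claw=[160, 160, 160, 160, 160, 160, 160, 160, 160, 160, 160, 160, 160, 160], travel=[[0, -0.002, -0.02], [0.01, -0.004, -0.045], [0.02, -0.007, -0.075], [0.03, -0.01, -0.1], [0.045, -0.0115, -0.114], [0.065, -0.0115, -0.114], [0.09, -0.0115, -0.114], [0.115, -0.0115, -0.114], [0.14, -0.0115, -0.114], [0.16, -0.0115, -0.114], [0.177, -0.0115, -0.114], [0.19, -0.0115, -0.114], [0.196, -0.0115, -0.114], [0.196, -0.0115, -0.114]], dr=[[0, 0, 0], [0, 0.001, 0.001], [-0.003, 0.0015, 0.0015], [-0.003, 0.0015, 0.0015], [-0.003, 0.0015, 0.0015], [-0.003, 0.0015, 0.0015], [-0.003, 0.0015, 0.0015], [-0.003, 0.0015, 0.0015], [-0.003, 0.0015, 0.0015], [-0.003, 0.0015, 0.0015], [-0.003, 0.0015, 0.0015], [-0.003, 0.0015, 0.0015], [-0.003, 0.0015, 0.0015], [-0.003, 0.0015, 0.0015]])

```text
time: 7.3
eef_pos: [0.5945, 0.1583, 0.0556]
tcp_rot: [-0.592, -0.386, 0.593, -0.386]
contact_force: [0.1, -0.1, -1.6]
opening: 0.428
```

Run:
```python
from h import *
st(); c=snap('side','s4'); crop('s4',200,100,380,240,4,'s4c')
```

```text
t 7.3 p [0.5945 0.1583 0.0556] jaw -23.86 x [-0.002 -0.    -1.   ] q [ 0.096  0.356  1.838 -0.     0.95   0.512] F [ 0.12 -0.05 -1.59] T [ 0.   -0.03 -0.03] op 0.428
```

View pics/s4c.png

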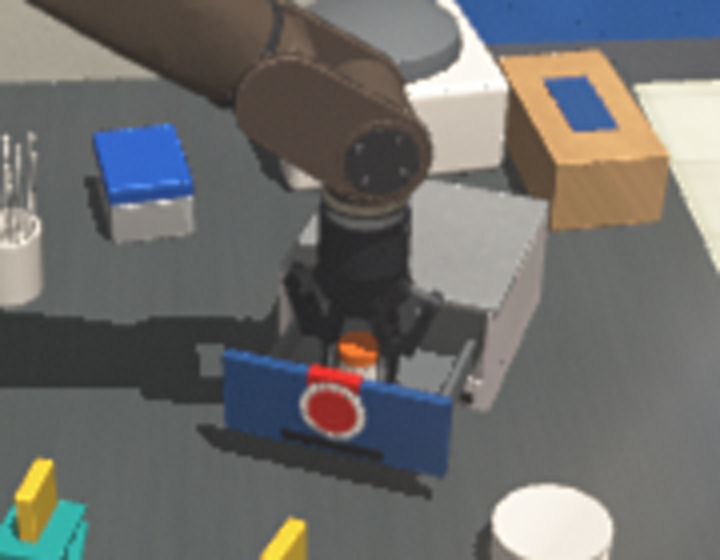

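The jar is upright over the drawer floor, clear of the walls, with about 5 mm still to go. Lowering gently.

play_rows(claw=[160, 160, 160, 160, 160], travel=[[0.0015, 0, 0], [0.003, 0, 0], [0.004, 0, 0], [0.0045, 0, 0], [0.0045, 0, 0]], dr=[[0, 0, 0], [0, 0, 0], [0, 0, 0], [0, 0, 0], [0, 0, 0]])

```text
time: 7.85
eef_pos: [0.5951, 0.1586, 0.0522]
tcp_rot: [0.593, 0.386, -0.592, 0.386]
contact_force: [0.3, 0.3, -0.9]
opening: 0.428
```

Run:
```python
from h import *
st()
```

```text
t 7.85 p [0.5951 0.1586 0.0522] jaw -23.84 x [ 0. -0. -1.] q [ 0.096  0.361  1.838 -0.     0.942  0.512] F [ 0.34  0.32 -0.88] T [ 0.   -0.02 -0.01] op 0.428
```

play_rows(claw=[160, 160, 160, 160], travel=[[0.0007, 0, 0], [0.0014, 0, 0], [0.002, 0, 0], [0.002, 0, 0]], dr=[[0, 0, 0], [0, 0, 0], [0, 0, 0], [0, 0, 0]])

```text
time: 8.25
eef_pos: [0.5954, 0.1587, 0.0508]
tcp_rot: [0.593, 0.386, -0.592, 0.386]
contact_force: [-1.7, 0.4, 3.6]
opening: 0.431
```

Run:
```python
from h import *
st()
```

```text
t 8.25 p [0.5954 0.1587 0.0508] jaw -23.84 x [ 0. -0. -1.] q [ 0.096  0.363  1.838 -0.     0.94   0.512] F [-1.67  0.39  3.6 ] T [-0.    0.26 -0.04] op 0.431
```

The jar touched down at 3.6 N upward. Releasing.

play_rows(claw=[135, 120, 100, 80, 70, 70], travel=[[0, 0, 0], [0, 0, 0], [0, 0, 0], [0, 0, 0], [0, 0, 0], [0, 0, 0]], dr=[[0, 0, 0], [0, 0, 0], [0, 0, 0], [0, 0, 0], [0, 0, 0], [0, 0, 0]])

```text
time: 8.85
eef_pos: [0.5953, 0.1586, 0.0507]
tcp_rot: [0.593, 0.386, -0.592, 0.386]
contact_force: [0.9, 0.3, -0.9]
opening: 0.725
```

play_rows(claw=[70, 70, 70, 70, 70, 70, 70, 70, 70], travel=[[-0.01, 0, 0], [-0.025, 0, 0], [-0.045, 0, 0], [-0.065, 0, 0], [-0.09, 0, 0], [-0.11, 0, 0], [-0.13, 0, 0], [-0.14, 0, 0], [-0.14, 0, 0]], dr=[[0, 0, 0], [0, 0, 0], [0, 0, 0], [0, 0, 0], [0, 0, 0], [0, 0, 0], [0, 0, 0], [0, 0, 0], [0, 0, 0]])

```text
time: 9.75
eef_pos: [0.5966, 0.1589, 0.194]
tcp_rot: [0.594, 0.385, -0.591, 0.387]
contact_force: [-0.6, -0.7, -0.1]
opening: 0.726
```

Run:
```python
from h import *
st(); c=snap('wrist','w5'); c=snap('side','s5'); crop('s5',200,100,380,240,4,'s5c')
th=np.radians(66.2);m=np.array([.5657,.0935]);u=np.array([np.cos(th),np.sin(th)])
p=m-.06*u
go((*p,.20),66.2); go((*p,.20),-113.8); go((*p,.20),-23.8); go((*p,.06),-23.8); print(p)
```

```text
t 9.75 p [0.5966 0.1589 0.194 ] jaw -23.84 x [ 0.006  0.    -1.   ] q [ 0.096  0.19   1.761 -0.     1.184  0.512] F [-0.63 -0.68 -0.1 ] T [0.02 0.03 0.01] op 0.726
travel [-0.0094, -0.0004, 0.1315] dr [-1.5715, 0.0002, -0.0002] min rows 11.0
travel [-0.0094, -0.0004, 0.1315] dr [1.5701, -0.0002, -0.0002] min rows 11.0
travel [-0.0094, -0.0004, 0.1315] dr [-0.0007, -0.0, -0.0003] min rows 3.0
travel [0.1306, -0.0005, 0.1315] dr [-0.0007, -0.0, -0.0003] min rows 4.0
[0.54148728 0.03860242]
```

View pics/w5.png

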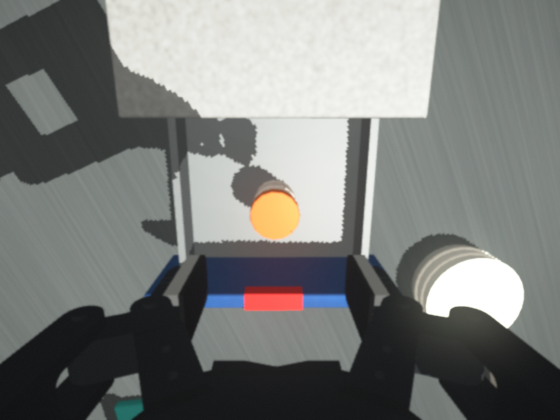

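View pics/s5c.png

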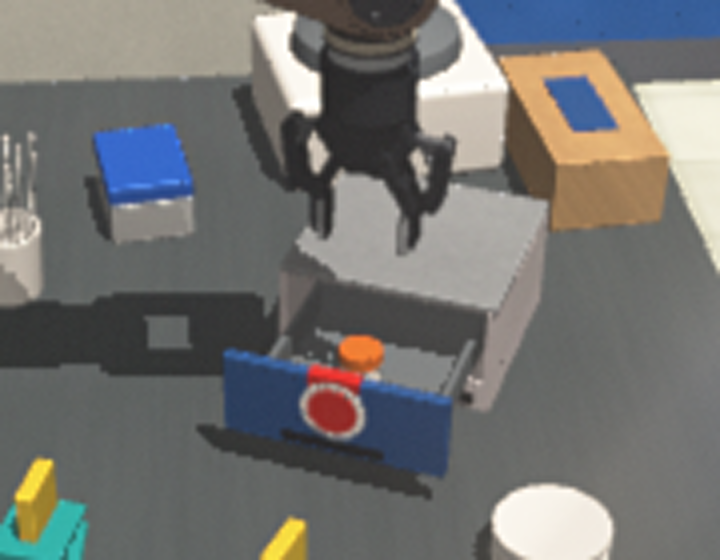

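The jar stands upright in the drawer at wrist (275,215), released. Next I'll check how near the turquoise decoy is to the push position.

Run:
```python
from h import *
b=load('scene0'); print(pt(b,150+432/3,130+150/3,.158), pt(b,150+484/3,130+270/3,0),pt(b,150+430/3,130+293/3,0))
c=load('w5')
a,d=pt(c,119,117,.112),pt(c,428,117,.112); print(a,d,np.linalg.norm(a-d),(a+d)/2, pt(c,275,215,.095))
st()
```

```text
[ 0.3349309  -0.07467543  0.158     ] [ 0.30718235 -0.01352091  0.        ] [ 0.38333746 -0.03658406  0.        ]
[0.53115321 0.261297   0.112     ] [0.71340969 0.18090699 0.112     ] 0.1991983423658439 [0.62228145 0.22110199 0.112     ] [0.59436127 0.15600637 0.095     ]
t 9.85 p [0.595  0.1587 0.1906] jaw -23.84 x [ 0. -0. -1.] q [ 0.096  0.193  1.765 -0.     1.184  0.512] F [-0.51  0.02 -0.43] T [0.   0.03 0.03] op 0.726
```

play_rows(claw=[100, 150, 200, 255, 255, 255, 255, 255, 255, 255, 255, 255], travel=[[0, 0, 0.015], [0, 0, 0.04], [0, 0, 0.07], [0, 0, 0.1], [0, 0, 0.122], [0.015, 0, 0.131], [0.04, 0, 0.131], [0.07, 0, 0.131], [0.1, 0, 0.131], [0.12, 0, 0.131], [0.126, 0, 0.131], [0.126, 0, 0.131]], dr=[[0, 0, 0], [0, 0, 0], [0, 0, 0], [0, 0, 0], [0, 0, 0], [0, 0, 0], [0, 0, 0], [0, 0, 0], [0, 0, 0], [0, 0, 0], [0, 0, 0], [0, 0, 0]])

```text
time: 11.05
eef_pos: [0.5405, 0.039, 0.0624]
tcp_rot: [-0.591, -0.387, 0.594, -0.385]
contact_force: [-0.5, 0.1, -0.3]
opening: -0.001
```

Run:
```python
from h import *
st(); c=snap('wrist','w6')
s=ctrl.get_state();print(s['eef_pos'])
th=np.radians(66.2);u=np.array([np.cos(th),np.sin(th)])
print('to panel',(np.array([.5657,.0935])-s['eef_pos'][:2])@u,'lat',(np.array([.5657,.0935])-s['eef_pos'][:2])@[u[1],-u[0]])
```

```text
t 11.05 p [0.5405 0.039  0.0624] jaw -23.84 x [-0.004  0.    -1.   ] q [-0.115  0.204  2.016 -0.     0.926  0.301] F [-0.46  0.14 -0.32] T [-0.  0. -0.] op -0.001
[0.54174128 0.03889444 0.06402128]
to panel 0.05963031045608256 lat -0.00011455685929652069
```

View pics/w6.png

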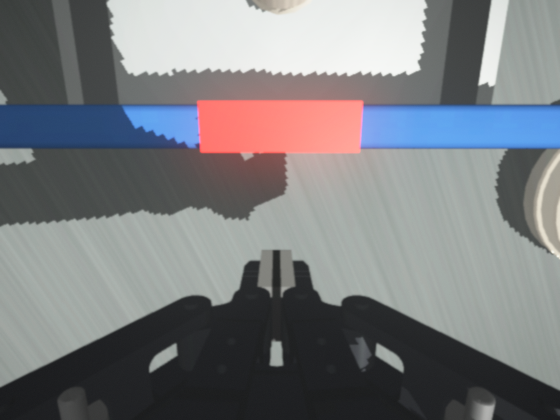

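The closed fingers are centred on the red tab, about 49 mm from the panel. Pushing gently.

play_rows(claw=[255, 255, 255, 255, 255, 255, 255, 255, 255, 255, 255, 255, 255, 255, 255, 255, 255, 255, 255, 255], travel=[[0, 0, -0.01], [0, 0, -0.025], [0, 0, -0.036], [0, 0, -0.043], [0, 0, -0.047], [0, 0, -0.05], [0, 0, -0.053], [0, 0, -0.057], [0, 0, -0.062], [0, 0, -0.068], [0, 0, -0.075], [0, 0, -0.083], [0, 0, -0.091], [0, 0, -0.099], [0, 0, -0.107], [0, 0, -0.114], [0, 0, -0.121], [0, 0, -0.126], [0, 0, -0.13], [0, 0, -0.132]], dr=[[0, 0, 0], [0, 0, 0], [0, 0, 0], [0, 0, 0], [0, 0, 0], [0, 0, 0], [0, 0, 0], [0, 0, 0], [0, 0, 0], [0, 0, 0], [0, 0, 0], [0, 0, 0], [0, 0, 0], [0, 0, 0], [0, 0, 0], [0, 0, 0], [0, 0, 0], [0, 0, 0], [0, 0, 0], [0, 0, 0]])

```text
time: 13.1
eef_pos: [0.5952, 0.16, 0.064]
tcp_rot: [-0.592, -0.386, 0.593, -0.386]
contact_force: [-0.3, -0.4, -0.1]
opening: -0.002
```

Run:
```python
from h import *
st(); c=snap('side','s7'); crop('s7',200,100,380,240,4,'s7c')
```

```text
t 13.1 p [0.5952 0.16   0.064 ] jaw -23.83 x [-0.001  0.    -1.   ] q [0.098 0.346 1.833 0.    0.964 0.514] F [-0.3  -0.37 -0.1 ] T [-0.11  0.08  0.02] op -0.002
```

View pics/s7c.png

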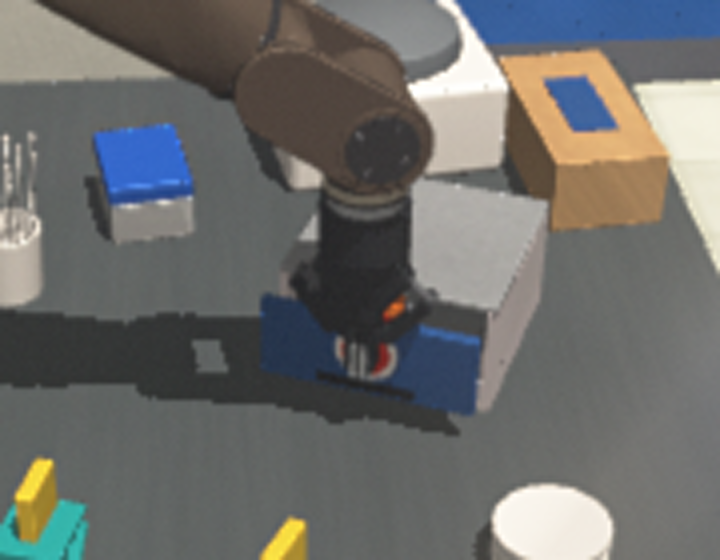

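The drawer is moving in and the jar cap still shows level. Pushing the last roughly 43 mm.

play_rows(claw=[255, 255, 255, 255, 255, 255, 255, 255, 255, 255], travel=[[0, 0, -0.003], [0, 0, -0.008], [0, 0, -0.014], [0, 0, -0.02], [0, 0, -0.026], [0, 0, -0.031], [0, 0, -0.035], [0, 0, -0.038], [0, 0, -0.04], [0, 0, -0.041]], dr=[[0, 0, 0], [0, 0, 0], [0, 0, 0], [0, 0, 0], [0, 0, 0], [0, 0, 0], [0, 0, 0], [0, 0, 0], [0, 0, 0], [0, 0, 0]])

```text
time: 14.15
eef_pos: [0.6117, 0.1974, 0.0641]
tcp_rot: [-0.592, -0.386, 0.593, -0.386]
contact_force: [-1.5, -4.3, 2.0]
opening: 0.0
```

play_rows(claw=[255, 255, 255, 255], travel=[[0, 0, -0.001], [0, 0, -0.002], [0, 0, -0.003], [0, 0, -0.003]], dr=[[0, 0, 0], [0, 0, 0], [0, 0, 0], [0, 0, 0]])

```text
time: 14.55
eef_pos: [0.6116, 0.1972, 0.0641]
tcp_rot: [-0.589, -0.386, 0.595, -0.387]
contact_force: [-6.2, -10.3, 4.4]
opening: 0.001
```

Run:
```python
from h import *
st(); c=snap('side','s8'); crop('s8',200,100,380,240,4,'s8c')
c=snap('scene','c8'); crop('c8',200,180,400,350,3.5,'c8c')
```

```text
t 14.55 p [0.6116 0.1972 0.0641] jaw -23.77 x [-0.007 -0.006 -1.   ] q [ 0.156  0.399  1.761 -0.006  0.989  0.574] F [ -6.24 -10.25   4.35] T [-1.34  0.78  0.05] op 0.001
```

View pics/s8c.png

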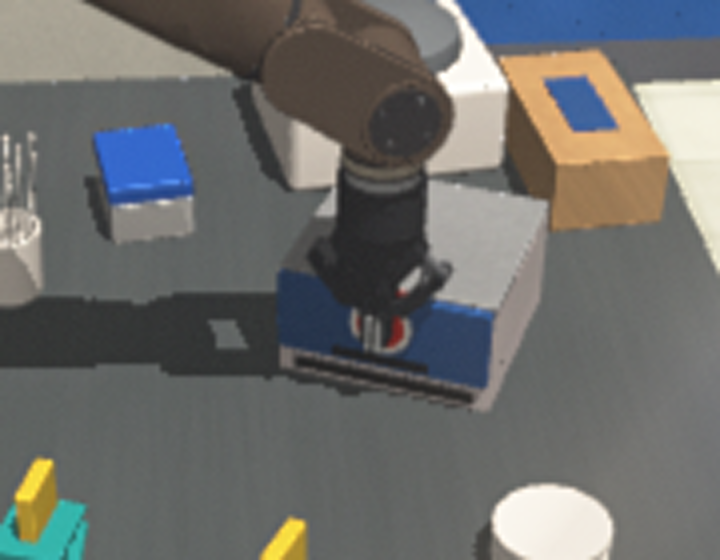

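View pics/c8c.png

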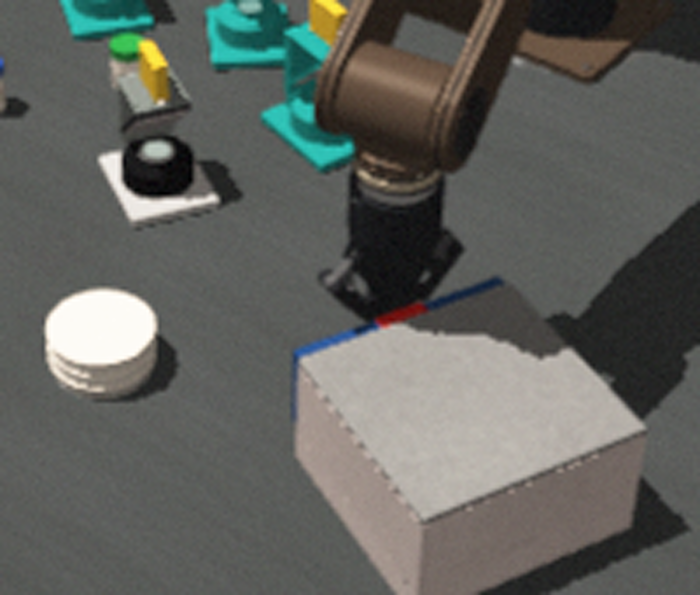

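The drawer stopped hard at 12 N with the panel flush in both views. Backing off, rising and going to look at the mirror from straight above.

play_rows(claw=[255, 255, 255, 255, 255, 255, 255, 255, 255, 255], travel=[[0, 0, 0.003], [0, 0, 0.012], [0, 0, 0.03], [0, 0, 0.05], [-0.02, 0, 0.06], [-0.05, 0, 0.07], [-0.09, 0, 0.075], [-0.13, 0, 0.08], [-0.17, 0, 0.08], [-0.19, 0, 0.08]], dr=[[0, 0, 0], [0, 0, 0], [0, 0, 0], [0, 0, 0], [0, 0, 0], [0, 0, 0], [0, 0, 0], [0, 0, 0], [0, 0, 0], [0, 0, 0]])

```text
time: 15.65
eef_pos: [0.5816, 0.1244, 0.2596]
tcp_rot: [-0.592, -0.384, 0.593, -0.388]
contact_force: [0.8, 0.8, 0.1]
opening: -0.002
```

Run:
```python
from h import *
st(); go((.477,-.206,.25),-30)
```

```text
t 15.65 p [0.5816 0.1244 0.2596] jaw -23.81 x [ 0.001 -0.005 -1.   ] q [ 0.042  0.09   1.75  -0.005  1.3    0.459] F [0.84 0.78 0.08] T [ 0.02 -0.02  0.02] op -0.002
travel [0.0112, 0.0376, 0.3445] dr [0.1081, 0.0043, -0.003] min rows 7.0
```

play_rows(claw=[200, 150, 100, 50, 0, 0, 0, 0, 0, 0, 0, 0, 0], travel=[[0, 0.003, 0.02], [0, 0.008, 0.055], [0, 0.013, 0.09], [0, 0.017, 0.125], [0, 0.021, 0.16], [0, 0.025, 0.195], [0, 0.028, 0.23], [0, 0.031, 0.265], [0.005, 0.034, 0.3], [0.01, 0.036, 0.325], [0.011, 0.0375, 0.34], [0.011, 0.0375, 0.3445], [0.011, 0.0375, 0.3445]], dr=[[0.01, 0, 0], [0.02, 0, 0], [0.03, 0, 0], [0.04, 0, 0], [0.05, 0, 0], [0.06, 0.004, -0.003], [0.07, 0.004, -0.003], [0.08, 0.004, -0.003], [0.09, 0.004, -0.003], [0.1, 0.004, -0.003], [0.108, 0.004, -0.003], [0.108, 0.004, -0.003], [0.108, 0.004, -0.003]])

```text
time: 16.95
eef_pos: [0.4767, -0.2061, 0.2503]
tcp_rot: [0.613, 0.353, -0.612, 0.353]
contact_force: [0.9, 0.2, 0.0]
opening: 0.994
```

Run:
```python
from h import *
st(); snap('wrist','w9'); crop('w9',180,100,370,290,3,'w9c')
snap('side','s9'); crop('s9',190,130,390,350,2.707,'s9c')
snap('scene','c9'); crop('c9',220,180,400,350,3.5,'c9c')
```

```text
t 16.95 p [ 0.4767 -0.2061  0.2503] jaw -30.04 x [ 0.  0. -1.] q [-0.604 -0.076  1.935  0.     1.283 -0.08 ] F [0.93 0.17 0.03] T [-0.   -0.    0.03] op 0.994
```

View pics/w9.png

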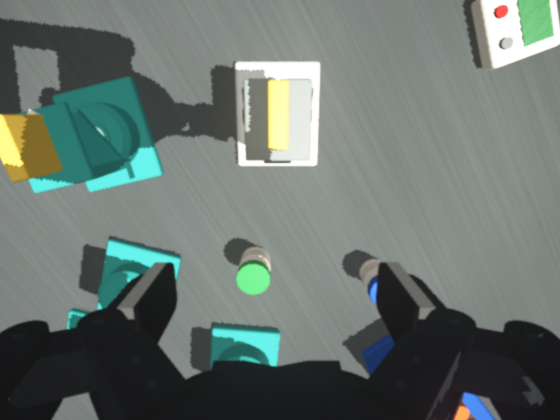

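View pics/s9c.png

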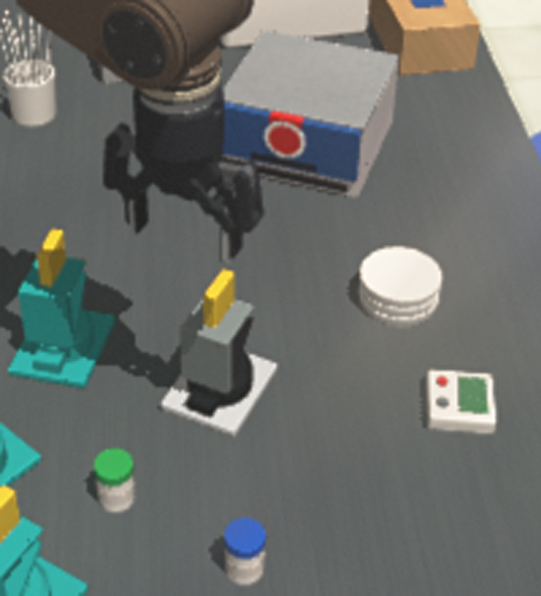

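View pics/c9c.png

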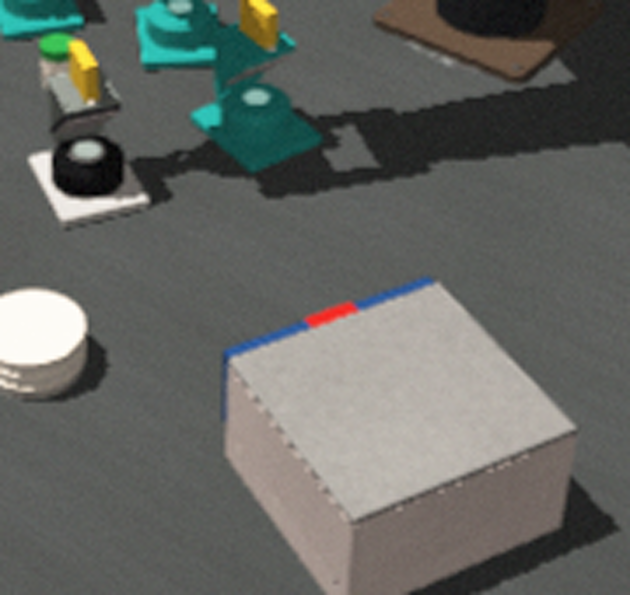

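The drawer is shut in both views, with the disc at side-crop (286,139). Next I'll measure the mirror close up.

Run:
```python
from h import *
a=load('s9'); print('disc',pt(a,190+286/2.707,130+139/2.707,.078)); b=load('c9'); 
print('tab outer',pt(b,220+330/3.5,180+313/3.5,.110), 'tab side',pt(a,190+286/2.707,130+116/2.707,.110))
crop('w9',225,50,330,175,5.5,'w9d')
```

```text
disc [0.61832081 0.21266702 0.078     ]
tab outer [0.61839269 0.21263309 0.11      ] tab side [0.61799959 0.21864834 0.11      ]
```

View pics/w9d.png

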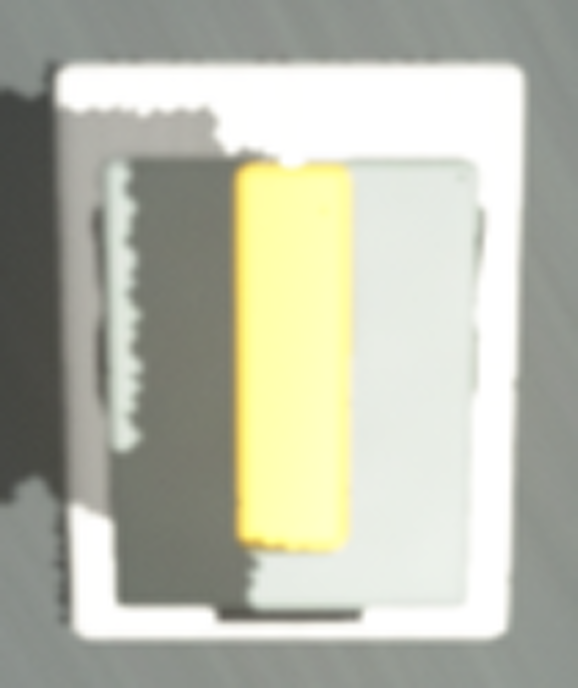

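Run:
```python
from h import *
c=load('w9'); s=5.5
W=lambda x,y,z:pt(c,225+x/s,50+y/s,z)[:2]
A=[W(236,548,.158),W(350,550,.158),W(351,163,.158),W(236,163,.158)]
ang=lambda p,q:np.degrees(np.arctan2(*(q-p)[::-1]))
print(np.mean(A,0),ang(A[0],A[3]),ang(A[1],A[2]),[np.linalg.norm(A[i]-A[i-1]) for i in range(4)])
P=[W(117,603,.116),W(465,606,.116),W(474,160,.116),W(106,160,.116)]
print(np.mean(P,0),ang(P[0],P[3]),ang(P[1],P[2]))
B=[W(75,638,.0),W(508,638,.0),W(525,65,.0),W(55,65,.0)]
print(np.mean(B,0),ang(B[0],B[3]),ang(B[1],B[2]),ang(B[0],B[1])+90)
m=np.mean(A,0)
for d in [(.6175,.2101),(.6183,.2127)]: print('bearing',ang(m,np.array(d)))
x=(.511,-.148)
go((*x,.21),-30.2); go((*x,.125),-30.2)
```

```text
[ 0.51139455 -0.14774308] 59.63473072552766 60.4298409887208 [np.float64(0.045359560047682455), np.float64(0.01433008853721581), np.float64(0.04560902001673963), np.float64(0.01369660291922178)]
[ 0.50936222 -0.15106999] 60.07544180514793 60.373394456507896
[ 0.51173559 -0.14831536] 60.296111486866735 60.19256262100007 60.00104683414567
bearing 73.48417644272848
bearing 73.47992993845322
travel [0.0405, 0.0007, -0.0663] dr [0.0049, -0.0001, -0.0004] min rows 2.0
travel [0.1255, 0.0007, -0.0663] dr [0.0049, -0.0001, -0.0004] min rows 3.0
```

Rest heading is 60.1°, and the white mark confirms the +x end. The shut disc bears 73.5°, so the turn is about 13.4° (0.23 rad). That is below the "about 0.4" in the brief, but every measurement agrees. Descending onto the grip.

play_rows(claw=[0, 0, 0, 0, 0, 0, 0, 0, 0, 0], travel=[[0, 0, -0.02], [0, 0, -0.045], [0.01, 0.0005, -0.06], [0.03, 0.0007, -0.066], [0.055, 0.0007, -0.066], [0.08, 0.0007, -0.066], [0.1, 0.0007, -0.066], [0.115, 0.0007, -0.066], [0.125, 0.0007, -0.066], [0.125, 0.0007, -0.066]], dr=[[0, 0, 0], [0.003, 0, 0], [0.005, 0, 0], [0.005, 0, 0], [0.005, 0, 0], [0.005, 0, 0], [0.005, 0, 0], [0.005, 0, 0], [0.005, 0, 0], [0.005, 0, 0]])

```text
time: 18.1
eef_pos: [0.5102, -0.1475, 0.1242]
tcp_rot: [-0.612, -0.353, 0.613, -0.352]
contact_force: [-0.8, 0.1, 0.5]
opening: 0.998
```

Run:
```python
from h import *
st(); snap('wrist','w10')
```

```text
t 18.1 p [ 0.5102 -0.1475  0.1242] jaw -30.16 x [-0.002  0.001 -1.   ] q [-0.473  0.088  2.014  0.     1.041  0.054] F [-0.78  0.1   0.48] T [ 0.02 -0.    0.01] op 0.998
```

View pics/w10.png

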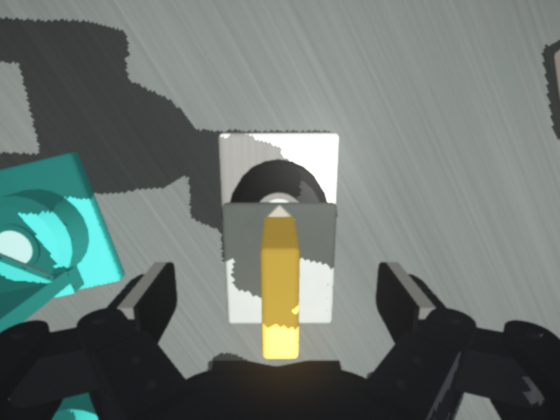

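The bar is centred between the fingers (bar at column 280, jaw middle at 277), and the white mark shows at its cabinet end. Closing.

play_rows(claw=[80, 140, 190, 215, 235, 235, 235, 235, 235], travel=[[0, 0.0005, 0], [0, 0.0008, 0], [0, 0.0008, 0], [0, 0.0008, 0], [0, 0.0008, 0], [0, 0.0008, 0], [0, 0.0008, 0], [0, 0.0008, 0], [0, 0.0008, 0]], dr=[[0, 0, 0], [0, 0, 0], [0, 0, 0], [0, 0, 0], [0, 0, 0], [0, 0, 0], [0, 0, 0], [0, 0, 0], [0, 0, 0]], force=35)

```text
time: 19.05
eef_pos: [0.5116, -0.1484, 0.1258]
tcp_rot: [-0.613, -0.353, 0.613, -0.353]
contact_force: [-2.9, 1.2, 5.0]
opening: 0.156
```

Run:
```python
from h import *
st(); s=ctrl.get_state(); go((*s['eef_pos'],),73.5-90)
```

```text
t 19.05 p [ 0.5116 -0.1484  0.1258] jaw -30.17 x [-0.  0. -1.] q [-0.473  0.088  2.011  0.     1.043  0.054] F [-2.89  1.25  4.98] T [0.2  0.44 0.01] op 0.156
travel [0.0, 0.0, 0.0] dr [-0.2386, -0.0, 0.0003] min rows 2.0
```

play_rows(claw=[235, 235, 235, 235, 235, 235, 235, 235, 235, 235, 235], travel=[[0, -0.0005, 0], [0, -0.0005, 0], [0, -0.0005, 0], [0, -0.0005, 0], [0, -0.0005, 0], [0, -0.0005, 0], [0, -0.0005, 0], [0, -0.0005, 0], [0, -0.0005, 0], [0, -0.0005, 0], [0, -0.0005, 0]], dr=[[-0.02, 0, 0], [-0.05, 0, 0], [-0.08, 0, 0], [-0.11, 0, 0], [-0.14, 0, 0], [-0.17, 0, 0], [-0.2, 0, 0], [-0.225, 0, 0], [-0.238, 0, 0], [-0.238, 0, 0], [-0.238, 0, 0]])

```text
time: 20.15
eef_pos: [0.5116, -0.1484, 0.1258]
tcp_rot: [0.567, 0.422, -0.566, 0.423]
contact_force: [2.6, -1.5, -0.8]
opening: 0.159
```

Run:
```python
from h import *
st(); snap('wrist','w11'); snap('side','s11');crop('s11',190,130,390,350,2.707,'s11c'); snap('scene','c11');crop('c11',150,130,410,350,3,'c11c')
```

```text
t 20.15 p [ 0.5116 -0.1484  0.1258] jaw -16.55 x [ 0.001 -0.001 -1.   ] q [-0.473  0.088  2.012  0.     1.041 -0.184] F [ 2.63 -1.49 -0.81] T [-0.23 -0.46  0.04] op 0.159
```

View pics/w11.png

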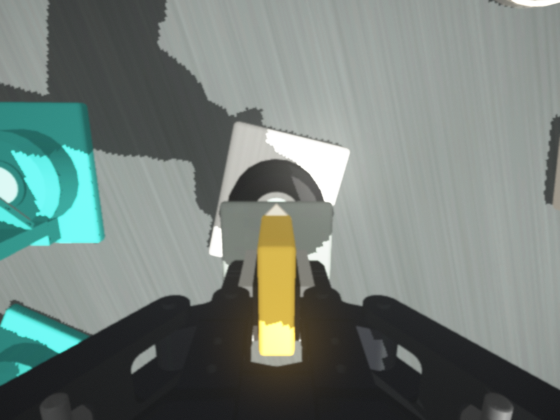

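View pics/s11c.png

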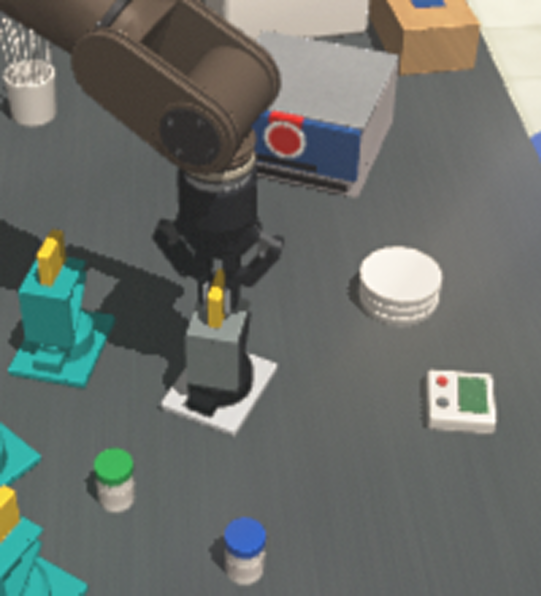

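View pics/c11c.png

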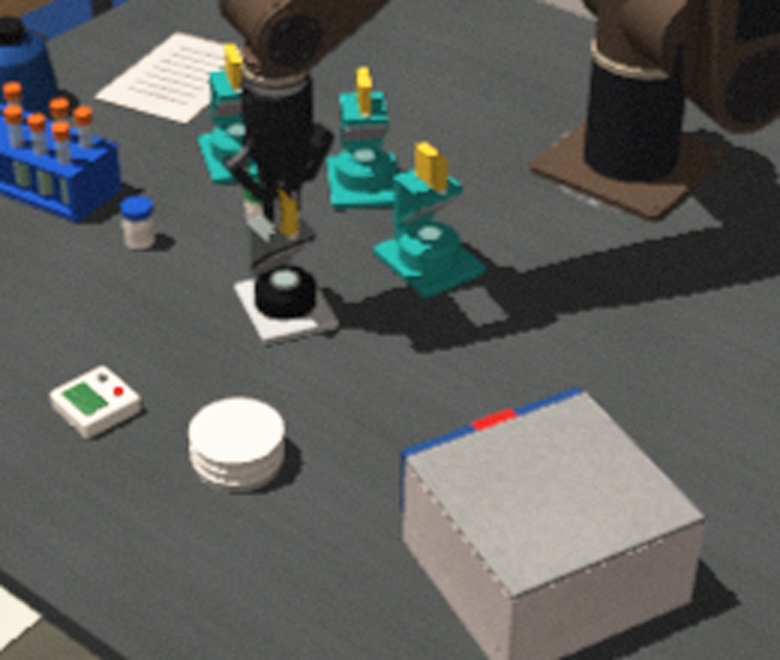

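The head turned with the gripper and the base did not shift. Measuring the achieved heading.

Run:
```python
from h import *
for n in('w10','w11'): crop(n,200,115,350,375,2.3,n+'c')
a=[cv2.imread('pics/%sc.png'%n) for n in('w10','w11')]; cv2.imwrite('pics/w1011.png',np.hstack(a))
```

```text
(no output)
```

View pics/w1011.png

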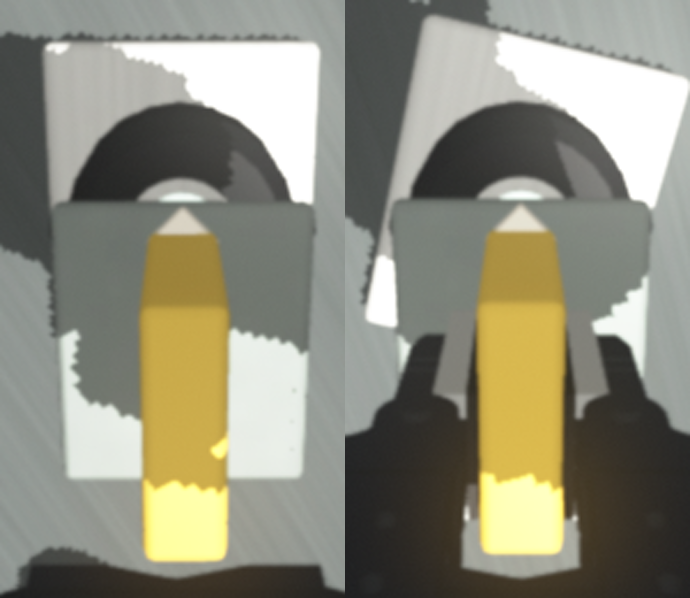

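Run:
```python
from h import *
s=2.3
def ang(p,q):return np.degrees(np.arctan2(*(q-p)[::-1]))
for n,off,pl,bar,ba in[('w10',0,[(60,203),(308,204)],[(140,308),(228,308),(227,558),(145,558)],[(48,43),(318,43)]),('w11',345,[(398,200),(645,203)],[(477,302),(565,303),(563,551),(481,551)],[(425,15),(688,77)])]:
    c=load(n); W=lambda p,z:pt(c,200+(p[0]-off)/s,115+p[1]/s,z)[:2]
    b=[W(p,.158) for p in bar]
    print(n,'plate',ang(W(pl[0],.116),W(pl[1],.116))+90,'bar',ang(b[3],b[0]),ang(b[2],b[1]),'mid',ang((b[3]+b[2])/2,(b[0]+b[1])/2),np.mean(b,0),'base',ang(W(ba[0],.005),W(ba[1],.005))+90)
st()
```

```text
w10 plate 59.66770565011021 bar 60.252629469186694 60.716185634843825 mid 60.48438491474754 [ 0.51158365 -0.14724668] base 59.88012345227439
w11 plate 72.74974674689665 bar 73.50255654037272 73.95807226478269 mid 73.72992511071014 [ 0.51152688 -0.14707285] base 60.541767497375126
t 20.3 p [ 0.5116 -0.1484  0.1258] jaw -16.54 x [ 0.001 -0.001 -1.   ] q [-0.473  0.088  2.012  0.     1.041 -0.184] F [ 4.73 -1.39 -1.52] T [-0.27 -0.6  -0.04] op 0.154
```

Heading is 73.3° ± 0.5° against a bearing of 73.5°. I'll settle a moment and check it stays steady before handing in.

play_rows(claw=[235, 235, 235, 235, 235, 235, 235, 235], travel=[[0, 0, 0], [0, 0, 0], [0, 0, 0], [0, 0, 0], [0, 0, 0], [0, 0, 0], [0, 0, 0], [0, 0, 0]], dr=[[-0.002, 0, 0], [-0.002, 0, 0], [-0.002, 0, 0], [-0.002, 0, 0], [-0.002, 0, 0], [-0.002, 0, 0], [-0.002, 0, 0], [-0.002, 0, 0]])

```text
time: 21.1
eef_pos: [0.5116, -0.1484, 0.1258]
tcp_rot: [0.567, 0.423, -0.566, 0.424]
contact_force: [3.7, -2.1, -1.1]
opening: 0.162
```

Run:
```python
from h import *
st(); c=snap('wrist','w12'); a=load('w11')['img'].astype(int); print(np.abs(a-c['img']).mean()); st()
print(ctrl.sign_off())
```

```text
t 21.1 p [ 0.5116 -0.1484  0.1258] jaw -16.43 x [ 0.001 -0.001 -1.   ] q [-0.473  0.088  2.012  0.     1.041 -0.186] F [ 3.68 -2.14 -1.05] T [-0.19 -0.47 -0.03] op 0.162
0.8465206916099773
t 21.15 p [ 0.5117 -0.1484  0.1258] jaw -16.43 x [ 0.001 -0.001 -1.   ] q [-0.473  0.088  2.012  0.     1.041 -0.186] F [ 3.98 -2.2  -1.31] T [-0.26 -0.46 -0.02] op 0.161
the job is handed in; nothing more can be done
None
```

I stood the orange-capped jar in the drawer, pushed the drawer shut, turned the mirror to the disc, and handed the job in at about 21 s, still gripping the mirror.

- **Jar:** I gripped it on its white body and set it down gently. After release the wrist and side views showed it upright. It was hidden once the drawer was shut, so I could not see it again.
- **Drawer:** it came to a hard stop at about 12 N. The front panel looked flush in both the scene and side views.
- **Mirror:** the disc bears about 73.5° from the swivel axis. From rest at about 60.1° I turned the mirror roughly 13.4°. The last camera measurements put it at 72.7° to 73.7°, depending on which edge I read, and the gripper heading at hand-in gave 73.6°. The grip was steady, with about 4 to 5 N sideways force on the tool.
- **Bystanders:** those in the last side and scene views (green and blue jars, dishes, timer, rack and turquoise look-alikes) looked unmoved. I compared them by eye only.

**Disagreement with the brief:** the turn I found is about 0.23 rad, below the stated "about 0.4 to 1.35 rad". All my camera measurements, and the white mark on the mirror's +x end, agreed with each other, so I followed the measured geometry. I had no view through the mirror's own camera to confirm it directly.

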